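# Clamp a stamping die in its sprung holder

## Task

Stand the square steel die upright in the pocket of the die holder and let go of it, then swing the clamp lever over and press it down until the clamp has driven the die fully home and holds it there. Press firmly but gently, never ramming the die or the clamp, and leave the other two dies where they are.

Things in the scene. Friction and masses are not known exactly. Their poses are not given: they have to be found in the camera images.
- die_center (a point): Centre (half-way up) of the die to load: a square steel block standing upright on the bench, 34 x 34 mm, 62 mm tall, about 0.45 kg. Its lowest 3 mm are 30 mm square and the next 3 mm 32 mm square, as a lead-in. z is up, x and y are square to its faces; any of the four ways round fits. The underside is 31 mm below this point, the flat top 31 mm above.
- round_die_center (a point): centre of a round steel die, 34 mm across and 62 mm tall, standing nearby; not wanted, leave it alone.
- flat_die_center (a point): centre of an oblong steel die, 22 x 50 mm and 62 mm tall, standing nearby; not wanted, leave it alone.
- pocket (a point): Centre of the floor of the square pocket in the fixed die holder, 14 mm above the bench. The pocket is 36.5 mm square, open at the top, with aluminium walls 9 mm thick that rise 26 mm above this floor. x points from the pocket to the clamp's hinge (roughly away from the robot), y along the hinge, z up. Fully home, the die's underside lies on this floor and its top is 62 mm above it.
- lever (a joint): Angle of the clamp lever in rad: 0 is level over the pocket, positive is raised; it starts at 1.45 to 1.75 (upright, knob leaning back). The hinge stays where left: friction 0.8 N m, about 4 N at the knob. The foot meets a die standing on the pin at 0.13 to 0.38 and the die is home at -0.08 to 0.22: the foot's screw is set up to 7 mm longer or shorter each time, so press by feel.
- lever_hinge (a point): point on the hinge axis of the lever, midway along it: 65 mm from the pocket's centre along the pocket's x, 61.5 mm above the pocket floor. Two upright cheeks stand beside it, 48 mm wide overall, up to 13 mm above it.
- lever_knob (a point): centre of the black cylindrical knob at the free end of the lever, 155 mm along the lever from the hinge axis and 17.5 mm to its upper side (above it when level): 24 mm in diameter, 30 mm long, lying along the hinge axis (pocket y), so that a pinch along y lets it turn as the lever swings. The lever is a steel bar 20 mm wide and 12 mm thick.
- foot: Polished steel foot with a round end (16 mm) on a screw under the lever, 65 mm from the hinge, over the pocket when closed; sprung, 10 N per mm. About 10 N on the die brings it home and holds it: 6 to 8 N down on the knob. From there the knob pushes back harder by about 2 N per mm. Over 40 N at the foot (about 16 N on the knob) harms the die: stop pressing at about 11 N on the knob.
- die: the same square die, with its origin at the centre of its underside.
- holder: The fixed die holder, a steel base 150 x 86 mm; origin on the bench under the pocket's centre, axes as the pocket's. A spring pin (22 mm across) in the pocket floor holds a die just set down 10 mm above the floor; it yields from 8 N and takes 14 N to go flush (the die's weight counts). The holder is harmed if the die is forced into it with more than 40 N.
Things that resemble listed ones, but are neither listed nor needed, are in the scene too. Leave any brown or pink look-alike of the die alone. What is shaped like the holder but pink or white is not meant.

How it is judged:
By the outcome, as a careful person would: the job done as asked, in the order asked, and still so for the second after the job is handed in, with the robot touching nothing.
It also fails if it takes over 72 s, if anything falls off the work surface, if the arm or the gripper's body presses on something with over 40 N, if the wrist force passes 120 N, or if a joint passes its speed limit or range.

## Robot

A 6-joint arm with a two-finger parallel gripper is mounted at the origin on the work surface. World frame = base frame: x ahead of the robot, y to its left, z up, the work surface at z = 0. Lengths are in m, angles in rad, forces in N, time in s.
With the tool pointing down it reaches from about 0.3 to 0.775 m from the base axis. Payload 14.6 kg.
Tool frame: the origin (TCP) lies on the front face of the gripper's body, between the roots of the fingers; the fingertips stand 97 mm ahead of it and the grasp point (between the pads) lies 78 mm ahead of it (manip.pinch_z is the distance from the TCP to the grasp point, in m); z points along the fingers, y is the line along which they close (so a half turn about z gives the same grasp; the last joint's range is limited). The gripper opens to 94 mm and grips with 3 to 60 N. Pads are 16 mm wide; open, the fingers measure 119 mm over their backs; the gripper's body (75 mm by 177 mm) begins 78 mm behind the grasp point.
Start: joints at [-1.298, 0.3, 1.521, -0, 1.321, -0.067], TCP at [0.183, -0.519, 0.303] pointing down, gripper open.
Joint ranges: [-3.03, 3.03], [-0.79, 2.21], [0.23, 2.52], [-1.04, 4.18], [0, 3.07], [-2.55, 2.55]. Speed limits (rad/s): [2.22, 2.22, 2.57, 3.14, 3.14, 3.14].

## Interface

Orientations are given as a rotation vector (axis times angle).
In Python, from station import manip, optics gives the robot as it stands.
- The arm moves only by the tool send_rows, never from a script. Its argument "commands" is a list of rows, each a list of 7 numbers: the shift along the world's x, y, z in mm, then the turn, a rotation vector about the world's x, y, z in degrees, then the finger opening in mm, from 0 to 94. A call has exactly 8 rows; each row is the pose to reach, as a shift and turn from the pose commanded when the call began; what a row does not reach only later rows make up. A row lasts 1/12 s, in which the tool goes at most 41.7 mm and 7.16 degrees, less where a joint would pass 70% of its speed; a pose out of reach is approached as far as the arm can. A call with a gripper value outside its range is refused whole. The fingers move at their own pace and stop on an object; "force" is the grip in N (left out, the last holds). Time passes only in rows, so rows that repeat a pose let the fingers close, or fill a call up. It gives the time, the measured TCP pose, the force, the opening and the grip force at its end, in the units of the state.
- manip.get_obs(): the state, without advancing time (a new reading comes with each control period).
- optics.snapshot(name): name is "scene" or "top" or "wrist"; returns the picture (480x640x3 uint8, red, green, blue); there is no depth.
- optics.calibration(name): a dict with "fovy" (degrees; the focal length in pixels is half the picture's height over the tangent of half this angle, whatever the lens; pixels are square), "cx", "cy" (the principal point, pixels), "dist_coeffs" ([k1, k2, p1, p2, k3] as OpenCV has them; the pictures are not rectified), "view" (4x4, takes a point from world to camera coordinates). Camera axes: x right, y down, z forward; pixel columns grow to the right and rows downward; lengths in m; the calibration is good to about 2 mm. A picture is of the moment at which its call begins: read the wrist's pose just before it. calibration takes no time and is no camera call; for the wrist camera it gives the pose at the moment of the call.
- manip.sign_off(): hands the job in; it is judged then, once.
Trained networks look in the newest picture that a camera, given by its name, has taken for a name from the list of things; names that differ only in an ending like _2 or _b are one class to them, and where a whole thing is asked for, a point or a joint stands for the part that bears it (a point fixed in the world has none). Each returns a list of dicts, best first, with "p" (0 to 1); they miss things now and then, are a little off and sometimes report something else, mostly with a low value. They report only what shows in the picture. A call takes as long as a camera call. They do not tell look-alikes from the thing itself.
- optics.search_frame(target, camera): "centre" ([x, y, z] in m, in the coordinates of the camera as it stood for that picture, good to about 4 mm: the middle of the surface that is visible of it).
- optics.cut_out(target, camera): "mask" (480x640 bool, what is visible of it).
- optics.mark_of(target, camera): "centre" ([x, y, z] in m, in the coordinates of the camera as it stood for that picture, good to about 4 mm: a listed point, or the origin of a listed thing).
The state is a dict: "time_s": time; "q": joint angles; "joint_velocities": joint speeds; "effort": joint torques, N m; "tcp_pos": TCP position; "orientation": TCP orientation; "wrist_force": force on the tool from outside, world axes, zero at the start; "torque": the same for the moment, N m; "gripper_width": finger opening in m; "finger_force": force on a finger pad.
Only numpy, scipy, OpenCV 4.12 (cv2) and the standard library are available. Lean on these libraries where they do the work, as an engineer would, in place of code of your own. Each camera call takes 0.05 s, during which the arm holds its last target. There are 200 camera calls.

## Working session

There is one attempt and no reset: what is moved stays moved. The work goes in short steps, Python scripts to look and compute and a tool call to move; the robot and the scene stay as the last step left them, time stands still between calls to the robot, and variables do not carry over. Pictures are saved under pics/ and viewed, at most 10 in all, crops included, and the job is handed in when it is done.

Besides the shell and the picture viewer there is one more tool, called as name(argument=value, ...) on one line, values as JSON. send_rows: Moves the arm, as the interface text tells. Its arguments: {"type":"object","properties":{"commands":{"type":"array"},"force":{"type":"number"}},"required":["commands"]}

```bash
mkdir -p pics; cat > h.py <<'E'
import numpy as np, cv2
from station import manip, optics
def cam2world(c,p):
    V=np.array(c["view"]);return np.linalg.inv(V)@np.append(p,1)
def proj(c,P):
    V=np.array(c["view"]);f=240/np.tan(np.radians(c["fovy"])/2)
    K=np.array([[f,0,c["cx"]],[0,f,c["cy"]],[0,0,1]])
    return cv2.projectPoints(np.atleast_2d(np.array(P,float)),cv2.Rodrigues(V[:3,:3])[0],V[:3,3],K,np.array(c["dist_coeffs"],float))[0][:,0]
def pix2world(c,uv,z):
    V=np.array(c["view"]);f=240/np.tan(np.radians(c["fovy"])/2)
    K=np.array([[f,0,c["cx"]],[0,f,c["cy"]],[0,0,1]])
    n=cv2.undistortPoints(np.array(uv,float).reshape(-1,1,2),K,np.array(c["dist_coeffs"],float))[:,0]
    R=V[:3,:3];o=-R.T@V[:3,3];d=np.c_[n,np.ones(len(n))]@R
    return o+d*((z-o[2])/d[:,2])[:,None]
def snap(cam,fn=None):
    c=optics.calibration(cam);im=optics.snapshot(cam)
    if fn: cv2.imwrite('pics/'+fn,cv2.cvtColor(im,cv2.COLOR_RGB2BGR))
    return c,im
E
python3 - <<'E'
from h import *
ims=[]
for cam in ("scene","top"):
    c,im=snap(cam,cam+'0.png')
    for t in ("die_center","round_die_center","flat_die_center","pocket","lever_hinge","lever_knob","holder"):
        for r in optics.mark_of(t,cam)[:4]:
            w=cam2world(c,r["centre"])[:3]
            print(cam,t,round(r["p"],2),w.round(3),proj(c,w)[0].round())
o=manip.get_obs();print(o["time_s"],o["tcp_pos"],o["orientation"],o["wrist_force"])
E
```

```text
scene die_center 0.89 [0.437 0.314 0.032] [417. 311.]
scene die_center 0.67 [0.536 0.316 0.029] [397. 360.]
scene die_center 0.59 [0.35  0.327 0.029] [440. 277.]
scene round_die_center 0.94 [0.434 0.214 0.033] [362. 289.]
scene flat_die_center 0.65 [0.544 0.234 0.028] [346. 346.]
scene pocket 0.76 [0.351 0.065 0.017] [304. 236.]
scene pocket 0.76 [0.177 0.324 0.016] [465. 216.]
scene pocket 0.73 [ 0.552 -0.054  0.017] [192. 293.]
scene lever_hinge 0.82 [0.421 0.065 0.076] [286. 240.]
scene lever_hinge 0.67 [ 0.616 -0.042  0.075] [170. 304.]
scene lever_hinge 0.64 [0.242 0.323 0.077] [460. 216.]
scene lever_knob 0.96 [ 0.639 -0.036  0.23 ] [141. 251.]
scene lever_knob 0.73 [0.087 0.319 0.097] [482. 155.]
scene lever_knob 0.63 [0.264 0.064 0.095] [323. 176.]
scene holder 0.91 [ 0.553 -0.056  0.004] [192. 297.]
scene holder 0.58 [0.355 0.065 0.002] [304. 242.]
scene holder 0.56 [0.178 0.32  0.003] [462. 221.]
top die_center 0.58 [0.445 0.314 0.026] [223. 231.]
top die_center 0.58 [0.356 0.325 0.031] [215. 276.]
top die_center 0.57 [0.53  0.315 0.027] [224. 189.]
top round_die_center 0.6
[... 240 characters left out ...]
p lever_hinge 0.96 [0.246 0.324 0.078] [207. 336.]
top lever_hinge 0.87 [ 0.618 -0.038  0.076] [407. 141.]
top lever_hinge 0.76 [0.423 0.06  0.074] [354. 243.]
top lever_knob 0.91 [0.091 0.317 0.091] [206. 425.]
top lever_knob 0.87 [ 0.643 -0.039  0.228] [424.  97.]
top lever_knob 0.7 [ 0.618 -0.039  0.073] [408. 141.]
top lever_knob 0.69 [0.268 0.06  0.091] [353. 329.]
top holder 0.89 [ 0.552 -0.055  0.002] [410. 184.]
top holder 0.71 [0.182 0.324 0.006] [215. 366.]
top holder 0.65 [ 0.352  0.062 -0.003] [350. 282.]
top holder 0.31 [ 0.552 -0.058  0.014] [412. 183.]
0.8 [ 0.18329752 -0.5185383   0.3026407 ] [-3.09634255e+00 -5.31226691e-01  1.05048969e-05] [0.74055841 0.22871946 0.27025864]
```

View pics/scene0.png

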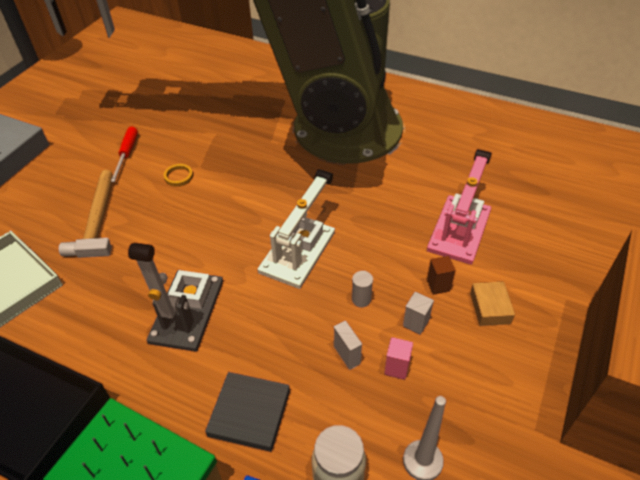

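View pics/top0.png

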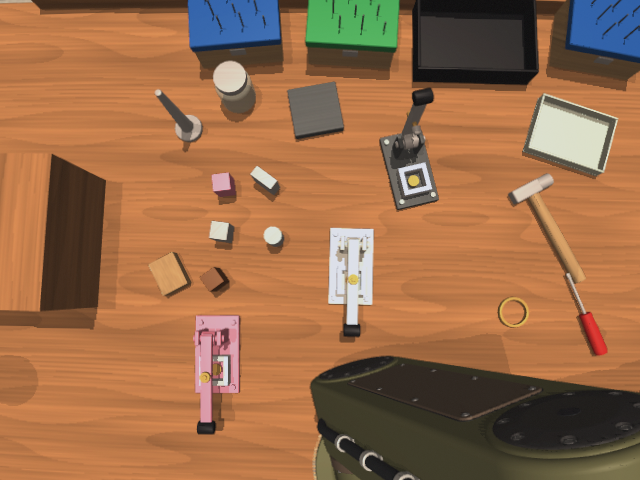

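The scene picture shows the grey steel die at (417,311) and the dark holder with its raised lever at (190,300), black knob at (141,251). In the top picture they are at (221,231), (411,182) and (423,96). The pink, white and brown look-alikes are the other detections, which I'll ignore.

```bash
python3 - <<'E'
from h import *
from scipy.spatial.transform import Rotation as R
o=manip.get_obs();Rt=R.from_rotvec(o["orientation"]);c=optics.calibration("wrist")
V=np.array(c["view"]);p=-V[:3,:3].T@V[:3,3]
print("cam in tool",Rt.inv().apply(p-o["tcp_pos"]).round(3),"cam axes in tool\n",(Rt.as_matrix().T@V[:3,:3].T).round(2),c["fovy"])
print("tool x,y in world",Rt.as_matrix()[:,:2].T.round(3), "yaw of tool y",np.degrees(np.arctan2(*Rt.as_matrix()[[1,0],1])))
E
```

```text
cam in tool [ 0.085 -0.001 -0.082] cam axes in tool
 [[ 0.   -0.96 -0.29]
 [ 1.    0.    0.  ]
 [-0.   -0.29  0.96]] 71.93934060276523
tool x,y in world [[ 0.943  0.333 -0.   ]
 [ 0.333 -0.943 -0.   ]] yaw of tool y -70.52955957578274
```

send_rows(commands=[[18,30,10,0,0,7,94],[36,60,20,0,0,14,94],[55,90,30,0,0,21,94],[73,120,40,0,0,28,94],[92,150,50,0,0,35,94],[110,180,60,0,0,42,94],[129,210,70,0,0,49,94],[147,239,77,0,0,56,94]])

```text
time_s: 1.47
tcp_pos: [0.3309, -0.2779, 0.3807]
orientation: [2.478, 1.929, 0.0]
wrist_force: [1.4, -0.2, -0.2]
gripper_width: 0.0938
finger_force: 0.0
```

send_rows(commands=[[14,32,0,0,0,7,94],[28,64,0,0,0,14,94],[42,96,0,0,0,21,94],[56,128,0,0,0,28,94],[70,160,0,0,0,35,94],[84,190,0,0,0,42,94],[98,215,0,0,0,49,94],[98,215,0,0,0,56,94]])

```text
time_s: 2.13
tcp_pos: [0.4296, -0.0612, 0.3797]
orientation: [1.277, 2.87, 0.001]
wrist_force: [-0.7, -0.7, -0.6]
gripper_width: 0.0934
finger_force: 0.0
```

```bash
python3 - <<'E'
from h import *
c,im=snap("wrist","w1.png")
np.save("c1.npy",c,allow_pickle=True)
for t in ("pocket","lever_hinge","lever_knob","holder"):
    for r in optics.mark_of(t,"wrist")[:3]:
        w=cam2world(c,r["centre"])[:3]; print(t,round(r["p"],2),w.round(4),proj(c,w)[0].round())
E
```

```text
pocket 0.95 [ 0.5531 -0.0583  0.0125] [382. 258.]
pocket 0.93 [0.3568 0.0688 0.0138] [344.  88.]
lever_hinge 0.76 [ 0.6176 -0.0418  0.0789] [436. 299.]
lever_hinge 0.76 [0.4212 0.062  0.0775] [386. 127.]
holder 0.89 [ 0.5614 -0.0568  0.0032] [385. 259.]
holder 0.85 [0.3555 0.0588 0.0005] [337.  95.]
```

View pics/w1.png

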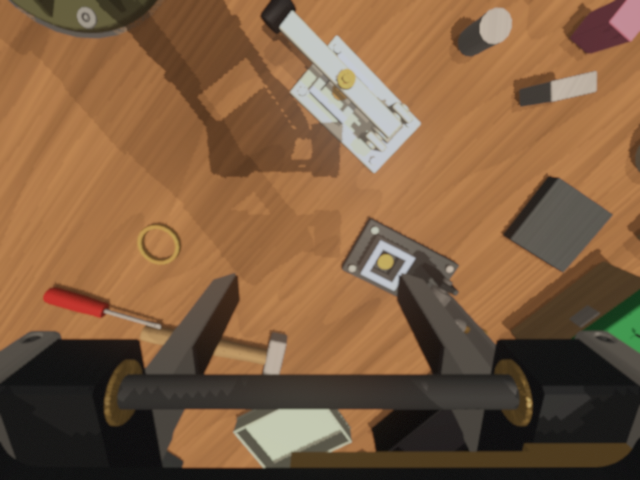

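send_rows(commands=[[0,36,0,0,0,7,94],[0,72,0,0,0,14,94],[0,108,0,0,0,21,94],[0,144,0,0,0,28,94],[0,180,0,0,0,35,94],[0,216,0,0,0,42,94],[0,252,0,0,0,47,94],[0,288,0,0,0,47,94]])

```text
time_s: 3.05
tcp_pos: [0.4282, 0.2244, 0.3799]
orientation: [0.04, 3.141, 0.0]
wrist_force: [0.5, -0.5, 0.4]
gripper_width: 0.094
finger_force: 0.0
```

send_rows(commands=[[5,33,-20,0,0,0,94],[10,66,-40,0,0,0,94],[10,87,-65,0,0,0,94],[10,87,-90,0,0,0,94],[10,87,-110,0,0,0,90],[10,87,-120,0,0,0,80],[10,87,-120,0,0,0,70],[10,87,-120,0,0,0,60]])

```text
time_s: 3.72
tcp_pos: [0.4388, 0.31, 0.2604]
orientation: [0.046, 3.141, 0.0]
wrist_force: [0.2, -0.4, 0.2]
gripper_width: 0.0732
finger_force: 0.0
```

The wrist picture shows the dark holder with its bright pocket rim centred about (387,262) and the pin at (385,262). The white look-alike is at (345,85).

```bash
python3 - <<'E'
from h import *
c,im=snap("wrist","w2.png")
o=manip.get_obs();print(o["tcp_pos"],o["orientation"])
for r in optics.mark_of("die_center","wrist")[:3]:
    w=cam2world(c,r["centre"])[:3]; print(round(r["p"],2),w.round(4),proj(c,w)[0].round())
for r in optics.cut_out("die_center","wrist")[:3]:
    m=r["mask"];ys,xs=np.nonzero(m);print(r["p"],m.sum(),xs.mean(),ys.mean())
    g=cv2.cvtColor(im,cv2.COLOR_RGB2GRAY);v=g[m];print(np.percentile(v,[5,25,50,75,95]))
    t,_=cv2.threshold(v.reshape(-1,1),0,255,cv2.THRESH_OTSU)
    mm=(m&(g>t)).astype(np.uint8)
    cn=max(cv2.findContours(mm,0,cv2.CHAIN_APPROX_NONE)[0],key=cv2.contourArea)
    W=pix2world(c,cn[:,0].astype(float),0.062)[:,:2]
    rc=cv2.minAreaRect((W*1000).astype(np.float32));print("top rect",rc)
E
```

```text
[0.43890634 0.31012433 0.26105579] [4.50209924e-02 3.13972745e+00 1.47485959e-03]
0.75 [0.4403 0.3138 0.0316] [321. 230.]
0.67 [0.3505 0.3237 0.0321] [329. 133.]
0.59 [0.538  0.3177 0.03  ] [327. 318.]
0.77 1794 323.86677814938685 236.16053511705687
[ 82.   130.25 184.   188.   197.  ]
top rect ((443.5211486816406, 315.7969055175781), (33.49718475341797, 33.47500228881836), 83.17451477050781)
0.76 1821 332.9560680944536 133.445908841296
[67. 72. 73. 74. 75.]
top rect ((350.7467346191406, 326.3960876464844), (34.07450866699219, 31.772327423095703), 37.286216735839844)
0.67 1950 324.93333333333334 321.25589743589745
[ 82.  83. 151. 169. 171.]
top rect ((536.6077880859375, 316.211669921875), (34.2392578125, 34.59796905517578), 8.196023941040039)
```

View pics/w2.png

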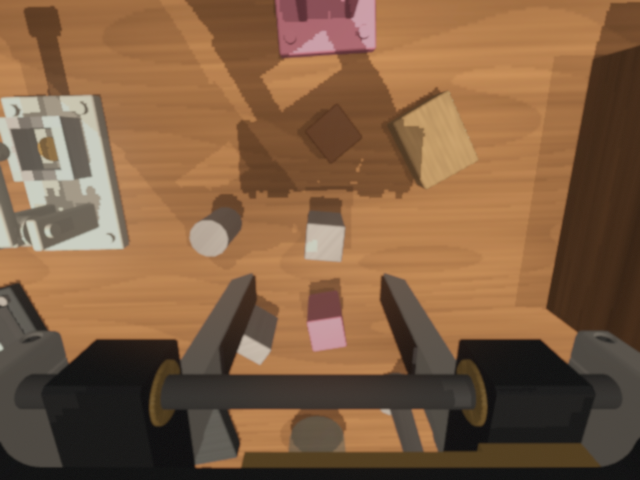

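The wrist picture shows the grey die's top at (324,243), about 33.5 mm square. It is centred at (443.5, 315.8) mm with yaw -6.8°, and there is free room on both finger sides.

send_rows(commands=[[5,5,-10,0,0,-5.2,60],[5,5,-40,0,0,-5.2,60],[5,5,-70,0,0,-5.2,60],[5,5,-95,0,0,-5.2,60],[5,5,-115,0,0,-5.2,60],[5,5,-130,0,0,-5.2,60],[5,5,-139,0,0,-5.2,60],[5,5,-139,0,0,-5.2,60]], force=30)

```text
time_s: 4.53
tcp_pos: [0.4432, 0.3152, 0.1198]
orientation: [-0.185, -3.135, 0.001]
wrist_force: [0.4, 0.1, -0.6]
gripper_width: 0.0599
finger_force: 0.0
```

send_rows(commands=[[0,0,0,0,0,0,50],[0,0,0,0,0,0,42],[0,0,0,0,0,0,36],[0,0,0,0,0,0,30],[0,0,0,0,0,0,25],[0,0,0,0,0,0,25],[0,0,0,0,0,0,25],[0,0,0,0,0,0,25]], force=30)

```text
time_s: 5.2
tcp_pos: [0.4435, 0.3156, 0.1214]
orientation: [0.184, 3.135, 0.001]
wrist_force: [-0.9, -2.1, 7.1]
gripper_width: 0.0339
finger_force: 30.0
```

send_rows(commands=[[0,0,15,0,0,0,25],[0,0,45,0,0,0,25],[0,0,80,0,0,2,25],[5,-15,115,0,0,5,25],[15,-40,145,0,0,10,25],[25,-70,170,0,0,15,25],[35,-105,190,0,0,20,25],[45,-140,200,0,0,21.5,25]])

```text
time_s: 5.87
tcp_pos: [0.4885, 0.1742, 0.3231]
orientation: [-0.413, 3.112, 0.001]
wrist_force: [1.3, 0.2, -4.1]
gripper_width: 0.0343
finger_force: 30.0
```

send_rows(commands=[[10,-36,2,0,0,0,25],[20,-72,5,0,0,0,25],[30,-108,8,0,0,0,25],[40,-144,10,0,0,0,25],[50,-178,10,0,0,0,25],[58,-210,10,0,0,0,25],[65,-233,10,0,0,0,25],[65,-233,10,0,0,0,25]])

```text
time_s: 6.53
tcp_pos: [0.5537, -0.0614, 0.3298]
orientation: [0.398, -3.115, 0.001]
wrist_force: [-0.9, -0.1, -5.7]
gripper_width: 0.0338
finger_force: 30.0
```

```bash
cat > rim.py <<'E'
from h import *
def rim(c,im,guess):
    g=cv2.cvtColor(im,cv2.COLOR_RGB2GRAY)
    u,v=proj(c,guess)[0]; return g,u,v
E
python3 - <<'E'
from h import *
o=manip.get_obs();print(o["time_s"],o["tcp_pos"],o["orientation"],o["wrist_force"],o["gripper_width"])
c,im=snap("wrist","w3.png")
V=np.array(c["view"]);np.savez("w3.npz",im=im)
import json;json.dump({k:np.array(x).tolist() for k,x in c.items()},open("c3.json","w"))
for t in ("pocket","lever_hinge","lever_knob","holder","die"):
    for r in optics.mark_of(t,"wrist")[:2]:
        w=cam2world(c,r["centre"])[:3]; print(t,round(r["p"],2),w.round(4),proj(c,w)[0].round())
E
```

```text
6.5333 [ 0.55368486 -0.06137674  0.32976838] [ 3.97931752e-01 -3.11482923e+00  7.10297942e-04] [-0.86387629 -0.05125864 -5.70160824] 0.03380487870565633
pocket 0.9 [ 0.5535 -0.0603  0.0108] [318. 210.]
pocket 0.68 [0.3569 0.0649 0.0171] [476.  67.]
lever_hinge 0.95 [0.417  0.0654 0.0757] [481. 121.]
holder 0.85 [0.3561 0.0594 0.0017] [466.  68.]
holder 0.72 [ 0.5577 -0.0577  0.0018] [319. 212.]
die 0.97 [ 0.5318  0.3214 -0.0035] [597. 263.]
die 0.77 [ 0.5543 -0.0588  0.2058] [320. 272.]
```

View pics/w3.png

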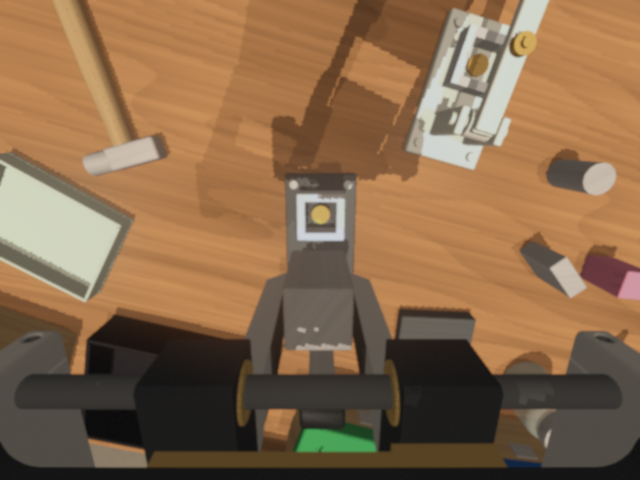

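The picture shows the die held straight at (320,300) and the holder's rim, fully in view, at (320,217) with its pin at (320,215).

```bash
python3 - <<'E'
from h import *
import json
c=json.load(open("c3.json"));im=np.load("w3.npz")["im"];g=cv2.cvtColor(im,cv2.COLOR_RGB2GRAY)
sub=np.zeros_like(g);sub[185:245,285:360]=g[185:245,285:360]
m=(sub>140).astype(np.uint8);m=cv2.morphologyEx(m,cv2.MORPH_CLOSE,np.ones((3,3)))
cs,h=cv2.findContours(m,cv2.RETR_CCOMP,cv2.CHAIN_APPROX_NONE)
for k,q in enumerate(cs):
    if cv2.contourArea(q)<150: continue
    W=pix2world(c,q[:,0].astype(float),0.040)[:,:2]*1000
    x0,y0,w,hh=cv2.boundingRect(q)
    print("hole" if h[0][k][3]>=0 else "outer",cv2.minAreaRect(W.astype(np.float32)),x0,y0,w,hh)
E
```

```text
outer ((552.1234741210938, -58.6041259765625), (19.96908950805664, 20.719650268554688), 14.586594581604004) 311 206 19 18
outer ((555.9724731445312, -57.13089370727539), (55.57670974731445, 56.327842712402344), 13.595465660095215) 296 194 50 48
hole ((555.0949096679688, -57.70046615600586), (35.40107727050781, 37.041839599609375), 14.58700942993164) 304 202 33 31
```

send_rows(commands=[[0,0,0,0,0,0,25],[1,0,-10,0,0,0,25],[2,0,-30,0,0,0,25],[2,0,-55,0,0,0,25],[2,0,-80,0,0,0,25],[2,0,-100,0,0,0,25],[2,0,-110,0,0,0,25],[2,0,-110,0,0,0,25]])

```text
time_s: 7.5
tcp_pos: [0.5546, -0.0572, 0.2182]
orientation: [0.404, -3.112, -0.002]
wrist_force: [-0.7, -0.9, -4.9]
gripper_width: 0.0336
finger_force: 30.0
```

```bash
python3 - <<'E'
from h import *
o=manip.get_obs();print(o["time_s"],o["tcp_pos"],o["orientation"],o["wrist_force"])
c,im=snap("wrist","w4.png")
o=manip.get_obs();print(o["time_s"],o["tcp_pos"],o["wrist_force"])
g=cv2.cvtColor(im,cv2.COLOR_RGB2GRAY)
cr=im[180:340,220:420];cv2.imwrite("pics/w4c.png",cv2.cvtColor(cv2.resize(cr,None,fx=4,fy=3.75,interpolation=cv2.INTER_CUBIC),cv2.COLOR_RGB2BGR))
# predicted projections: pocket rim inner/outer corners and die underside
yaw=np.radians(14.4);R=np.array([[np.cos(yaw),-np.sin(yaw)],[np.sin(yaw),np.cos(yaw)]])
S=np.array([[-1,-1],[-1,1],[1,1],[1,-1]])
for n,h,z,ctr in (("inner",18.25,.040,[555.5,-57.5]),("outer",27.25,.040,[555.5,-57.5]),("dietopchamf",17,o["tcp_pos"][2]-.1215+.006,o["tcp_pos"][:2]*1000)):
    P=np.c_[(np.array(ctr)+(R@(S*h).T).T)/1000,[z]*4];print(n,proj(c,P).round(1).tolist())
E
```

```text
7.5 [ 0.55459592 -0.0572085   0.21816585] [ 4.03726132e-01 -3.11171795e+00 -1.86510530e-03] [-0.73668281 -0.93430057 -4.85974233]
7.55 [ 0.55517511 -0.05734411  0.22006083] [ 0.22849392 -0.24698819 -3.94765935]
inner [[293.7, 224.8], [338.6, 225.1], [337.5, 267.1], [294.3, 266.8]]
outer [[282.3, 213.9], [350.1, 214.4], [347.9, 277.0], [283.8, 276.6]]
dietopchamf [[289.0, 251.8], [343.3, 252.1], [341.8, 301.2], [289.9, 300.9]]
```

View pics/w4c.png

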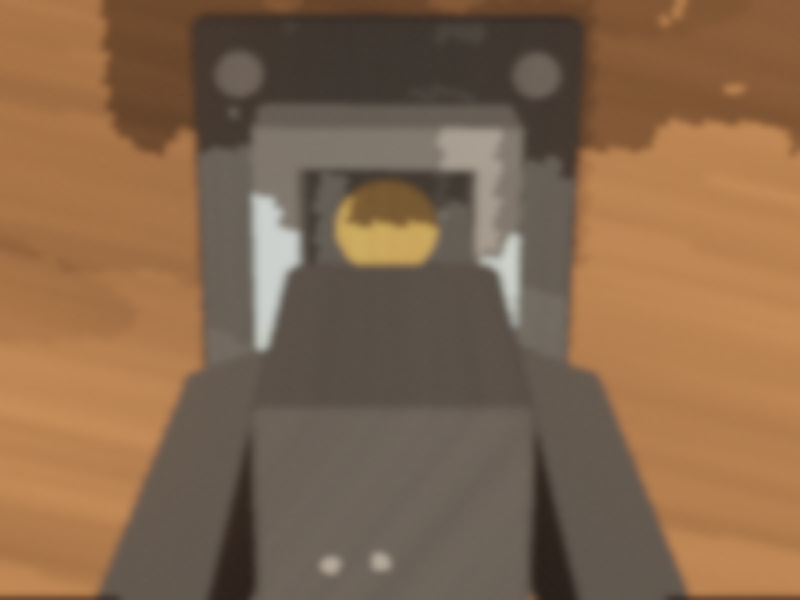

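Seen in the crop: the outer rim's front corners are at full-picture (283,214) and (350.8,214), against a prediction of (282.3,213.9) and (350.1,214.4). The die's lower edge is centred near (318,250.7), slightly right of the rim.

```bash
python3 - <<'E'
from h import *
c=optics.calibration("wrist");o=manip.get_obs()
yaw=np.radians(14.4);R=np.array([[np.cos(yaw),-np.sin(yaw)],[np.sin(yaw),np.cos(yaw)]])
S=np.array([[-1,-1],[-1,1]])
for n,h,dz in (("under",15,0),("c1",16,.003),("c2",17,.006),("top",17,.062)):
    P=np.c_[(o["tcp_pos"][:2]*1000+(R@(S*h).T).T)/1000,[o["tcp_pos"][2]-.1215+dz]*2];print(n,proj(c,P).round(1).tolist())
P=np.c_[(np.array([555.5,-57.5])+(R@(S*18.25).T).T)/1000,[.04]*2];print(proj(c,P).round(1).tolist())
E
```

```text
under [[293.8, 249.6], [339.9, 249.9]]
c1 [[291.8, 249.6], [341.8, 249.9]]
c2 [[289.9, 249.6], [343.8, 249.9]]
top [[280.3, 287.9], [352.8, 288.3]]
[[294.4, 223.1], [339.1, 223.4]]
```

send_rows(commands=[[0,-0.4,-15,0,0,0,25],[0,-0.4,-32,0,0,0,25],[0,-0.4,-45,0,0,0,25],[0,-0.4,-53,0,0,0,25],[0,-0.4,-57,0,0,0,25],[0,-0.4,-60,0,0,0,25],[0,-0.4,-63,0,0,0,25],[0,-0.4,-66,0,0,0,25]])

```text
time_s: 8.22
tcp_pos: [0.5557, -0.058, 0.1553]
orientation: [-0.404, 3.114, -0.001]
wrist_force: [0.2, 0.0, -4.6]
gripper_width: 0.0338
finger_force: 30.0
```

send_rows(commands=[[0,0,-2,0,0,0,25],[0,0,-3,0,0,0,25],[0,0,-4,0,0,0,25],[0,0,-5,0,0,0,25],[0,0,-6,0,0,0,25],[0,0,-7,0,0,0,25],[0,0,-7.5,0,0,0,25],[0,0,-7.5,0,0,0,25]])

```text
time_s: 8.88
tcp_pos: [0.5553, -0.0579, 0.147]
orientation: [0.404, -3.115, -0.0]
wrist_force: [0.2, -0.4, -4.9]
gripper_width: 0.0339
finger_force: 30.0
```

send_rows(commands=[[0,0,-0.5,0,0,0,25],[0,0,-1,0,0,0,25],[0,0,-1.2,0,0,0,25],[0,0,-1.5,0,0,0,25],[0,0,-1.7,0,0,0,25],[0,0,-2,0,0,0,25],[0,0,-2,0,0,0,25],[0,0,-2,0,0,0,25]])

```text
time_s: 9.55
tcp_pos: [0.5553, -0.0579, 0.1454]
orientation: [-0.404, 3.115, -0.0]
wrist_force: [-2.8, 0.5, 1.9]
gripper_width: 0.0338
finger_force: 30.0
```

send_rows(commands=[[0,0,0,0,0,0,36],[0,0,0,0,0,0,40],[0,0,0,0,0,0,46],[0,0,0,0,0,0,54],[0,0,0,0,0,0,62],[0,0,0,0,0,0,70],[0,0,0,0,0,0,70],[0,0,0,0,0,0,70]])

```text
time_s: 10.22
tcp_pos: [0.5553, -0.0579, 0.1451]
orientation: [-0.404, 3.116, -0.0]
wrist_force: [0.2, 0.2, -0.2]
gripper_width: 0.0699
finger_force: 0.0
```

send_rows(commands=[[0,0,20,0,0,0,70],[0,0,50,0,0,0,70],[0,0,85,0,0,0,70],[0,0,120,0,0,0,70],[0,0,155,0,0,0,70],[0,0,185,0,0,0,70],[0,0,205,0,0,0,70],[0,0,205,0,0,0,70]])

```text
time_s: 10.88
tcp_pos: [0.5558, -0.058, 0.3548]
orientation: [-0.403, 3.109, -0.003]
wrist_force: [-0.3, 0.1, 0.1]
gripper_width: 0.0702
finger_force: 0.0
```

```bash
python3 - <<'E'
from h import *
o=manip.get_obs();print(o["time_s"],o["tcp_pos"],o["orientation"],o["wrist_force"])
c,im=snap("wrist","w5.png")
s,ims=snap("scene");r=[]
for cam,cc in (("wrist",c),("scene",s)):
  for t in ("die","lever_knob","lever_hinge"):
    for r in optics.mark_of(t,cam)[:2]:
        w=cam2world(cc,r["centre"])[:3]; print(cam,t,round(r["p"],2),w.round(4),proj(cc,w)[0].round())
a=cv2.resize(im[140:380,160:480],(400,300));b=cv2.resize(ims[220:370,90:290],(400,300))
cv2.imwrite("pics/v5.png",cv2.cvtColor(np.hstack([a,b]),cv2.COLOR_RGB2BGR))
E
```

```text
10.8833 [ 0.55580611 -0.05801906  0.35483082] [-0.40295353  3.10892645 -0.00328344] [-0.29804837  0.1200532   0.13494817]
wrist die 0.66 [ 0.5546 -0.0519  0.0244] [323. 206.]
wrist die 0.63 [ 0.5356  0.3153 -0.0028] [578. 255.]
wrist lever_knob 0.82 [ 0.6452 -0.0341  0.23  ] [318. 382.]
wrist lever_hinge 0.87 [ 0.6203 -0.0412  0.0767] [318. 271.]
wrist lever_hinge 0.78 [0.4205 0.0628 0.078 ] [466. 120.]
scene die 0.95 [ 0.5325  0.3173 -0.    ] [397. 368.]
scene die 0.85 [ 0.5509 -0.0525  0.0202] [193. 292.]
scene lever_knob 0.86 [0.2665 0.0667 0.0954] [324. 177.]
scene lever_knob 0.84 [0.0868 0.324  0.0917] [485. 158.]
scene lever_hinge 0.69 [0.2407 0.3276 0.0773] [463. 216.]
scene lever_hinge 0.65 [0.4201 0.0659 0.0735] [287. 241.]
```

View pics/v5.png

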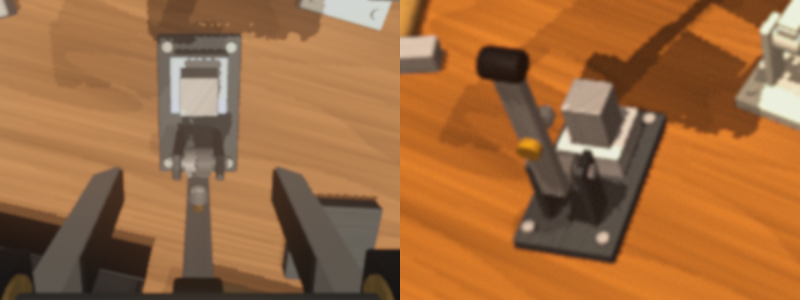

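The die stands straight in the pocket (wrist crop at (200,95)), and the lever is upright with its knob at (200,285).

send_rows(commands=[[20,5,4,0,0,0,60],[45,12,4,0,0,0,60],[70,18,2,0,0,0,60],[87,23,0,0,0,0,60],[87,23,-15,0,0,0,60],[87,23,-30,0,0,0,60],[87,23,-43,0,0,0,60],[87,23,-43,0,0,0,60]], force=20)

```text
time_s: 11.95
tcp_pos: [0.6418, -0.0348, 0.3036]
orientation: [0.403, -3.111, -0.002]
wrist_force: [0.7, 0.1, -1.3]
gripper_width: 0.0604
finger_force: 0.0
```

```bash
python3 - <<'E'
from h import *
o=manip.get_obs();print(o["tcp_pos"],o["wrist_force"])
c,im=snap("wrist")
for r in optics.mark_of("lever_knob","wrist")[:2]:
    w=cam2world(c,r["centre"])[:3]; print(round(r["p"],2),w.round(4))
t0=1.732
for t in np.r_[np.arange(1.732,0.2,-.06)]:
    ds=-156*np.cos(t)+156*np.cos(t0);dz=156*(np.sin(t)-np.sin(t0))
    print(round(t,2),(ds*.9686).round(),(ds*.2487).round(),dz.round())
E
```

```text
[ 0.64183622 -0.03483899  0.30363063] [ 0.69953202  0.10663625 -1.26962118]
0.77 [ 0.6439 -0.0338  0.2268]
1.73 0.0 0.0 0.0
1.67 -9.0 -2.0 1.0
1.61 -18.0 -5.0 2.0
1.55 -27.0 -7.0 2.0
1.49 -36.0 -9.0 2.0
1.43 -45.0 -12.0 1.0
1.37 -54.0 -14.0 -1.0
1.31 -63.0 -16.0 -3.0
1.25 -72.0 -18.0 -6.0
1.19 -80.0 -21.0 -9.0
1.13 -88.0 -23.0 -13.0
1.07 -97.0 -25.0 -17.0
1.01 -104.0 -27.0 -22.0
0.95 -112.0 -29.0 -27.0
0.89 -119.0 -31.0 -33.0
0.83 -126.0 -32.0 -39.0
0.77 -133.0 -34.0 -45.0
0.71 -139.0 -36.0 -52.0
0.65 -144.0 -37.0 -59.0
0.59 -150.0 -38.0 -67.0
0.53 -154.0 -40.0 -75.0
0.47 -159.0 -41.0 -83.0
0.41 -163.0 -42.0 -92.0
0.35 -166.0 -43.0 -100.0
0.29 -169.0 -43.0 -109.0
0.23 -171.0 -44.0 -118.0
```

Knob confirmed at (644, -34, 227). Pinching it.

send_rows(commands=[[0,0,0,0,0,0,50],[0,0,0,0,0,0,42],[0,0,0,0,0,0,36],[0,0,0,0,0,0,32],[0,0,0,0,0,0,26],[0,0,0,0,0,0,24],[0,0,0,0,0,0,24],[0,0,0,0,0,0,24]], force=20)

```text
time_s: 12.72
tcp_pos: [0.6424, -0.0354, 0.3076]
orientation: [-0.403, 3.115, -0.001]
wrist_force: [0.9, -4.8, 3.2]
gripper_width: 0.0297
finger_force: 20.0
```

send_rows(commands=[[-4,-1,0,0,0,0,24],[-9,-2,1,0,0,0,24],[-18,-5,2,0,0,0,24],[-27,-7,2,0,0,0,24],[-36,-9,2,0,0,0,24],[-45,-12,1,0,0,0,24],[-54,-14,-1,0,0,0,24],[-63,-16,-3,0,0,0,24]])

```text
time_s: 13.38
tcp_pos: [0.5797, -0.0515, 0.3052]
orientation: [-0.403, 3.111, -0.003]
wrist_force: [7.6, -6.9, 1.9]
gripper_width: 0.03
finger_force: 20.0
```

send_rows(commands=[[-9,-3,-3,0,0,0,24],[-17,-6,-6,0,0,0,24],[-25,-8,-10,0,0,0,24],[-34,-10,-14,0,0,0,24],[-41,-12,-19,0,0,0,24],[-49,-14,-24,0,0,0,24],[-56,-16,-30,0,0,0,24],[-63,-17,-36,0,0,0,24]])

```text
time_s: 14.05
tcp_pos: [0.5163, -0.068, 0.2697]
orientation: [-0.404, 3.113, -0.001]
wrist_force: [-1.2, -5.6, 11.8]
gripper_width: 0.0298
finger_force: 20.0
```

send_rows(commands=[[-4,-2,-2,0,0,0,24],[-8,-3,-5,0,0,0,24],[-11,-4,-8,0,0,0,24],[-14,-5,-12,0,0,0,24],[-17,-6,-15,0,0,0,24],[-20,-6,-19,0,0,0,24],[-22,-7,-22,0,0,0,24],[-25,-7,-26,0,0,0,24]])

```text
time_s: 14.72
tcp_pos: [0.4913, -0.0746, 0.243]
orientation: [-0.404, 3.115, 0.001]
wrist_force: [-3.8, -2.2, 10.2]
gripper_width: 0.0299
finger_force: 20.0
```

send_rows(commands=[[0,0,0,0,0,0,34],[0,0,0,0,0,0,40],[0,0,0,0,0,0,48],[0,0,5,0,0,0,50],[0,0,20,0,0,0,50],[0,0,35,0,0,0,50],[0,0,45,0,0,0,50],[0,0,45,0,0,0,50]])

```text
time_s: 15.38
tcp_pos: [0.4919, -0.075, 0.2893]
orientation: [-0.403, 3.112, -0.002]
wrist_force: [0.0, -0.1, 0.7]
gripper_width: 0.0495
finger_force: 0.0
```

```bash
python3 - <<'E'
from h import *
o=manip.get_obs();print(o["time_s"],o["tcp_pos"],o["wrist_force"])
c,im=snap("wrist","w6.png")
H=np.array([.6185,-.0414,.0755]);u=np.array([.9686,.2487])
for r in optics.mark_of("lever_knob","wrist")[:2]:
    w=cam2world(c,r["centre"])[:3]; d=w-H;s=d[:2]@u; print(round(r["p"],2),w.round(4),"r",np.hypot(s,d[2]),"theta",np.arctan2(d[2],-s), "lat",d[1]*u[0]-d[0]*u[1])
E
```

```text
15.3833 [ 0.49185567 -0.07500641  0.28934193] [ 0.02344177 -0.13253917  0.72056402]
0.93 [ 0.5009 -0.069   0.1758] r 0.15695460573337294 theta 0.6932114504971908 lat 0.0024909660607642485
```

View pics/w6.png

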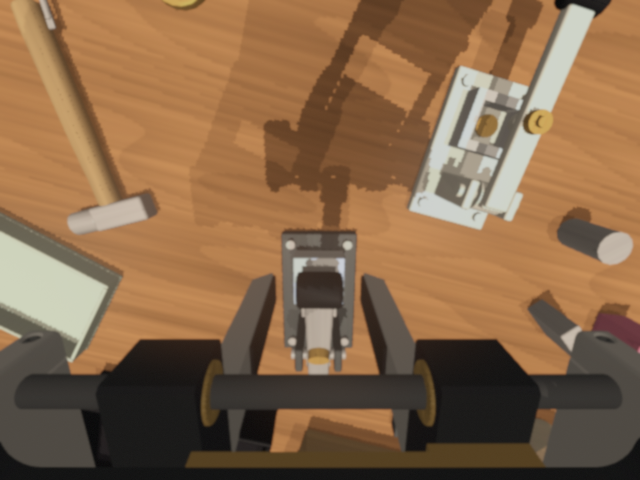

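The picture shows the lever lowered part-way, with the knob at (320,290) between the open fingers; it slipped a little in the pinch. I'll close the fingers above it and press the knob down from on top.

send_rows(commands=[[0,0,5,0,0,0,50],[3,1,12,0,0,0,40],[6,2,15,0,0,0,30],[10,3,15,0,0,0,20],[10,3,15,0,0,0,10],[10,3,15,0,0,0,0],[10,3,15,0,0,0,0],[10,3,15,0,0,0,0]], force=20)

```text
time_s: 16.15
tcp_pos: [0.5012, -0.0719, 0.3019]
orientation: [0.404, -3.115, -0.0]
wrist_force: [0.6, 0.3, 0.8]
gripper_width: 0.0066
finger_force: 0.0
```

send_rows(commands=[[0,0,-6,0,0,0,0],[0,0,-12,0,0,0,0],[0,0,-16,0,0,0,0],[-1,0,-18,0,0,0,0],[-2,-1,-20,0,0,0,0],[-4,-1,-22,0,0,0,0],[-6,-2,-25,0,0,0,0],[-8,-2,-28,0,0,0,0]])

```text
time_s: 16.82
tcp_pos: [0.4931, -0.074, 0.2744]
orientation: [-0.404, 3.115, -0.0]
wrist_force: [-4.8, -2.2, 9.2]
gripper_width: 0.0002
finger_force: 4.5
```

send_rows(commands=[[1,0,-2,0,0,0,0],[0,0,-4,0,0,0,0],[-1,0,-6,0,0,0,0],[-2,0,-8,0,0,0,0],[-3,-1,-10,0,0,0,0],[-4,-1,-12,0,0,0,0],[-5,-1,-14,0,0,0,0],[-6,-2,-15,0,0,0,0]])

```text
time_s: 17.48
tcp_pos: [0.487, -0.076, 0.2593]
orientation: [0.404, -3.115, -0.0]
wrist_force: [-0.9, 3.8, 5.0]
gripper_width: 0.0006
finger_force: 2.5
```

send_rows(commands=[[0,0,-1,0,0,0,0],[-1,0,-2,0,0,0,0],[-1,0,-3,0,0,0,0],[-2,0,-4,0,0,0,0],[-2,-1,-5,0,0,0,0],[-3,-1,-6,0,0,0,0],[-3,-1,-7,0,0,0,0],[-4,-1,-8,0,0,0,0]])

```text
time_s: 18.15
tcp_pos: [0.4832, -0.0772, 0.2515]
orientation: [-0.404, 3.115, -0.001]
wrist_force: [-1.0, -1.7, 6.3]
gripper_width: 0.0007
finger_force: 3.2
```

send_rows(commands=[[0,0,-1,0,0,0,0],[-1,0,-2,0,0,0,0],[-1,0,-3,0,0,0,0],[-1,0,-3.5,0,0,0,0],[-2,-1,-4,0,0,0,0],[-2,-1,-4.5,0,0,0,0],[-2,-1,-5,0,0,0,0],[-2,-1,-5,0,0,0,0]])

```text
time_s: 18.82
tcp_pos: [0.4809, -0.078, 0.2464]
orientation: [0.404, -3.115, 0.0]
wrist_force: [-4.9, -0.4, 8.1]
gripper_width: 0.0003
finger_force: 4.2
```

send_rows(commands=[[1,0,-1,0,0,0,0],[1,0,-2,0,0,0,0],[1,0,-2.5,0,0,0,0],[1,0,-3,0,0,0,0],[1,0,-3.5,0,0,0,0],[1,0,-4,0,0,0,0],[1,0,-4.5,0,0,0,0],[1,0,-5,0,0,0,0]])

```text
time_s: 19.48
tcp_pos: [0.4818, -0.0783, 0.2415]
orientation: [0.404, -3.114, 0.001]
wrist_force: [-6.0, -2.6, 10.1]
gripper_width: 0.0005
finger_force: 5.0
```

send_rows(commands=[[0,0,-0.5,0,0,0,0],[0,0,-1,0,0,0,0],[0,0,-1.5,0,0,0,0],[0,0,-2,0,0,0,0],[-1,0,-2.5,0,0,0,0],[-1,0,-3,0,0,0,0],[-1,0,-3.5,0,0,0,0],[-1,0,-4,0,0,0,0]])

```text
time_s: 20.15
tcp_pos: [0.4809, -0.0784, 0.2376]
orientation: [0.404, -3.115, 0.002]
wrist_force: [-7.2, -3.9, 10.9]
gripper_width: 0.0008
finger_force: 5.4
```

send_rows(commands=[[0,0,3,0,0,0,0],[-3,0,4,0,0,0,0],[-7,-1,4,0,0,0,0],[-7,-1,3,0,0,0,0],[-7,-1,2,0,0,0,0],[-7,-1,1,0,0,0,0],[-7,-1,0,0,0,0,0],[-7,-1,0,0,0,0,0]])

```text
time_s: 20.82
tcp_pos: [0.4742, -0.079, 0.2373]
orientation: [0.404, -3.115, 0.0]
wrist_force: [-3.5, -0.7, 4.7]
gripper_width: 0.0001
finger_force: 2.8
```

send_rows(commands=[[0,0,-0.5,0,0,0,0],[0,0,-1,0,0,0,0],[-1,0,-1.5,0,0,0,0],[-1,0,-2,0,0,0,0],[-1,0,-2.5,0,0,0,0],[-1,0,-3,0,0,0,0],[-1,0,-3.5,0,0,0,0],[-1,0,-4,0,0,0,0]])

```text
time_s: 21.48
tcp_pos: [0.473, -0.0792, 0.2336]
orientation: [0.404, -3.114, 0.001]
wrist_force: [-9.2, -1.7, 11.4]
gripper_width: 0.0007
finger_force: 5.7
```

send_rows(commands=[[-0.5,0,0,0,0,0,0],[-1,0,0,0,0,0,0],[-1.5,0,-0.5,0,0,0,0],[-1.8,0,-1,0,0,0,0],[-2,-0.3,-1.5,0,0,0,0],[-2.3,-0.5,-2,0,0,0,0],[-2.5,-0.5,-2,0,0,0,0],[-2.5,-0.5,-2,0,0,0,0]])

```text
time_s: 22.15
tcp_pos: [0.4715, -0.0795, 0.2318]
orientation: [-0.403, 3.113, -0.001]
wrist_force: [2.2, 0.1, 6.4]
gripper_width: 0.0001
finger_force: 2.8
```

send_rows(commands=[[-0.2,0,-0.5,0,0,0,0],[-0.4,-0.1,-1,0,0,0,0],[-0.6,-0.2,-1.5,0,0,0,0],[-0.8,-0.2,-2,0,0,0,0],[-1,-0.3,-2.5,0,0,0,0],[-1.2,-0.3,-3,0,0,0,0],[-1.2,-0.3,-3,0,0,0,0],[-1.2,-0.3,-3,0,0,0,0]])

```text
time_s: 22.82
tcp_pos: [0.4704, -0.0798, 0.2289]
orientation: [-0.404, 3.113, -0.001]
wrist_force: [3.2, 0.2, 5.7]
gripper_width: 0.0004
finger_force: 3.0
```

```bash
python3 - <<'E'
from h import *
o=manip.get_obs();print(o["time_s"],o["tcp_pos"],o["wrist_force"])
c,im=snap("scene")
a=cv2.resize(im[220:360,110:260],(643,600),interpolation=cv2.INTER_CUBIC)
cv2.imwrite("pics/s7.png",cv2.cvtColor(a,cv2.COLOR_RGB2BGR))
yaw=np.radians(14.4);R=np.array([[np.cos(yaw),-np.sin(yaw)],[np.sin(yaw),np.cos(yaw)]])
S=np.array([[-1,-1],[-1,1],[1,1],[1,-1]])*.017
for z in (.076,.086): 
    p=proj(c,np.c_[np.array([.5555,-.0577])+(R@S.T).T,[z]*4]);print(z,((p-[110,220])*600/140).round().tolist())
E
```

```text
22.8167 [ 0.47035352 -0.07978987  0.22887696] [3.16016503 0.18429299 5.68979518]
0.076 [[286.0, 186.0], [369.0, 197.0], [340.0, 265.0], [256.0, 253.0]]
0.086 [[281.0, 169.0], [364.0, 181.0], [335.0, 249.0], [250.0, 237.0]]
```

View pics/s7.png

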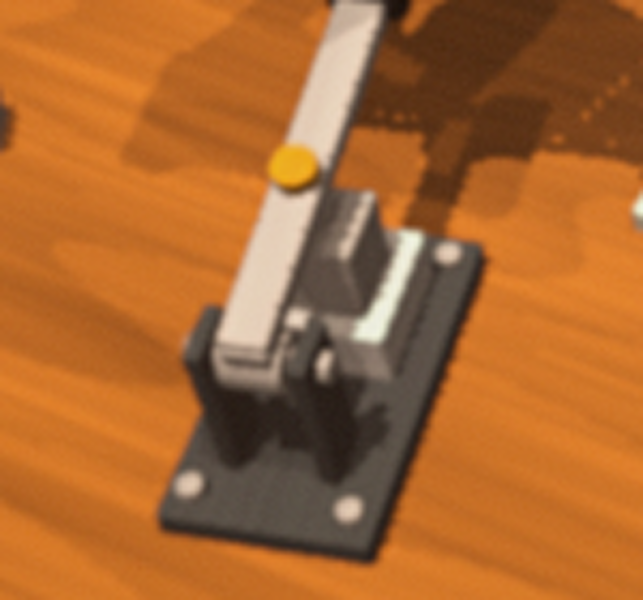

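The crop shows the lever over the die, whose top right corners are at (373,192) and (345,258). That puts it a few mm above home, so I keep pressing.

send_rows(commands=[[0,0,-0.5,0,0,0,0],[-0.2,0,-1,0,0,0,0],[-0.4,0,-1.5,0,0,0,0],[-0.6,-0.1,-2,0,0,0,0],[-0.8,-0.1,-2.5,0,0,0,0],[-1,-0.2,-3,0,0,0,0],[-1,-0.2,-3,0,0,0,0],[-1,-0.2,-3,0,0,0,0]])

```text
time_s: 23.53
tcp_pos: [0.4694, -0.08, 0.2261]
orientation: [-0.403, 3.113, -0.001]
wrist_force: [1.7, 0.1, 7.9]
gripper_width: 0.0005
finger_force: 4.1
```

send_rows(commands=[[0,0,-0.5,0,0,0,0],[-0.2,0,-1,0,0,0,0],[-0.4,0,-1.5,0,0,0,0],[-0.6,-0.1,-2,0,0,0,0],[-0.8,-0.1,-2.5,0,0,0,0],[-1,-0.2,-3,0,0,0,0],[-1,-0.2,-3,0,0,0,0],[-1,-0.2,-3,0,0,0,0]])

```text
time_s: 24.2
tcp_pos: [0.4685, -0.0802, 0.2234]
orientation: [-0.403, 3.112, -0.002]
wrist_force: [0.9, -0.1, 12.1]
gripper_width: 0.0007
finger_force: 6.1
```

The force now climbs at about 1.6 N/mm, so the die is home. I stop pressing and lift off.

send_rows(commands=[[0,0,0,0,0,0,0],[0,0,1,0,0,0,0],[0,0,3,0,0,0,0],[0,0,8,0,0,0,0],[0,0,20,0,0,0,0],[0,0,45,0,0,0,0],[0,0,75,0,0,0,0],[0,0,100,0,0,0,0]])

```text
time_s: 24.87
tcp_pos: [0.4674, -0.0801, 0.3238]
orientation: [0.404, -3.115, -0.0]
wrist_force: [0.3, 0.2, -0.6]
gripper_width: 0.0004
finger_force: 0.0
```

send_rows(commands=[[-10,-10,10,0,0,0,0],[-20,-40,20,0,0,0,0],[-20,-75,20,0,0,0,0],[-20,-110,20,0,0,0,0],[-20,-140,20,0,0,0,0],[-20,-150,20,0,0,0,0],[-20,-150,20,0,0,0,0],[-20,-150,20,0,0,0,0]])

```text
time_s: 25.53
tcp_pos: [0.4475, -0.2297, 0.3419]
orientation: [0.402, -3.115, -0.001]
wrist_force: [0.4, -0.6, 0.3]
gripper_width: 0.0007
finger_force: 0.0
```

```bash
python3 - <<'E'
from h import *
o=manip.get_obs();print(o["time_s"],o["tcp_pos"],o["wrist_force"])
c,im=snap("scene")
H=np.array([.6185,-.0414,.0755]);u=np.array([.9686,.2487])
for t in ("lever_knob","round_die_center","flat_die_center"):
  for r in optics.mark_of(t,"scene")[:3]:
    w=cam2world(c,r["centre"])[:3];d=w-H;print(t,round(r["p"],2),w.round(3),"theta",round(np.arctan2(d[2],-d[:2]@u),3))
a=cv2.resize(im[220:360,110:260],(643,600),interpolation=cv2.INTER_CUBIC)
cv2.imwrite("pics/s8.png",cv2.cvtColor(a,cv2.COLOR_RGB2BGR))
E
```

```text
25.5333 [ 0.44750141 -0.22974366  0.3418873 ] [ 0.35047136 -0.63849349  0.31286419]
lever_knob 0.73 [ 0.469 -0.078  0.12 ] theta 0.28
lever_knob 0.73 [0.085 0.322 0.095] theta 0.047
lever_knob 0.72 [0.264 0.064 0.094] theta 0.057
round_die_center 0.78 [0.433 0.216 0.032] theta -0.361
flat_die_center 0.56 [0.543 0.235 0.03 ] theta -1.479
```

View pics/s8.png

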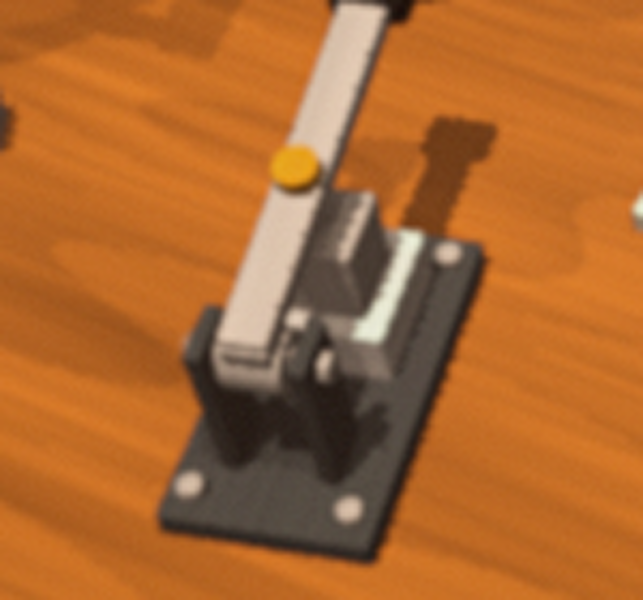

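The die's top corners are unchanged at (373,193) and (346,258). I'll check the camera bias against the holder's rim and base to be sure it is home.

```bash
python3 - <<'E'
from h import *
c=optics.calibration("scene")
yaw=np.radians(14.4);R=np.array([[np.cos(yaw),-np.sin(yaw)],[np.sin(yaw),np.cos(yaw)]])
def pr(pts,z): 
    P=np.c_[np.array([.5555,-.0577])+(R@np.array(pts).T).T/1000,[z]*len(pts)];return ((proj(c,P)-[110,220])*600/140).round().tolist()
print("rim outer +y corners (-x,+x)",pr([[-27.25,27.25],[27.25,27.25]],.040))
print("base +y, -x corner, pts",pr([[-43,43]],.014),pr([[-43,43]],.010))
print("die top +y corners home",pr([[-17,17],[17,17]],.076),"up10",pr([[-17,17],[17,17]],.086))
from scipy.spatial.transform import Rotation
E
```

```text
rim outer +y corners (-x,+x) [[417.0, 238.0], [373.0, 346.0]]
base +y, -x corner, pts [[475.0, 252.0]] [[476.0, 258.0]]
die top +y corners home [[369.0, 197.0], [340.0, 265.0]] up10 [[364.0, 181.0], [335.0, 249.0]]
```

The rim shows a bias of (+6,-5) pixels. With it, the predicted home corners are (375,192) and (346,260), which match what I see. The lever is at about 0.15 rad, inside the home range, so I'm handing in.

```bash
python3 -c "
from station import manip
print(manip.sign_off())"
```

```text
the job is handed in; nothing more can be done
None
```

The square die is upright in the holder, pressed fully home and held by the clamp lever, and the arm is clear of it. I never touched the other two dies. The job was handed in at about 26 s, and the peak press on the knob was about 12 N, slightly over the 11 N stop mark and under the 16 N harm limit.

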